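# Give the stone carving a burst of air with the spring-centred valve lever

### The arm

A 6-joint arm with a two-finger parallel gripper is mounted at the origin on the work surface. World frame = base frame: x ahead of the robot, y to its left, z up, the work surface at z = 0. Lengths are in m, angles in degrees, forces in N, time in s.
With the tool pointing down it reaches from about 0.275 to 0.85 m from the base axis. Payload 5.2 kg.
Tool frame: the origin (TCP) lies midway between the tips of the shut fingers; the grasp point (between the pads) lies 19 mm behind it; z points along the fingers, y is the line along which they close (so a half turn about z gives the same grasp; the last joint's range is limited). The gripper opens to 85 mm and grips with 20 to 120 N. Pads are 22 mm wide; open, the fingers measure 114 mm over their backs; the gripper's body (76 mm by 85 mm) begins 54 mm behind the grasp point. The pads swing forward as they close: fully open they stand 13 mm farther back than shut.
Start: joints at [-79.343, 14.817, 87.949, -0, 77.235, -11.62], TCP at [0.209, -0.509, 0.208] pointing down, gripper open.
Joint ranges: [-179.93, 179.93], [-52.35, 119.4], [10.71, 147.94], [-69.91, 249.91], [12.55, 155.21], [-178.61, 178.61]. Speed limits (degrees/s): [147.25, 147.25, 180, 180, 180, 180].

### API

Orientations are given as [roll, pitch, yaw] about the fixed x, y, z axes, in that order (R = Rz(yaw) Ry(pitch) Rx(roll)).
In Python, from cell import r gives the robot as it stands.
- The arm moves only by the tool step_arm, never from a script. Its argument "targets" is a list of rows, each a list of 4 numbers: the shift along the tool's x, y, z in cm, then the turn about the tool's z in rad. A call has exactly 10 rows; each row shifts and turns the commanded pose from where the row before left it, along the tool's axes as they then stand; what a row does not reach is not made up. A row lasts 1/12 s, in which the tool goes at most 41.7 mm and 7.16 degrees, less where a joint would pass 70% of its speed; a pose out of reach is approached as far as the arm can. A call is refused whole if a number of a shift passes 4.17 or a number of a turn 0.125, either way. A call with a gripper value outside its range is refused whole. "gripper" is the closure, from 0 (fully open) to 1 (shut), set as the call begins (left out, the last holds). The fingers move at their own pace and stop on an object; "newtons" is the grip in N (left out, the last holds). Time passes only in rows, so rows that do not move let the fingers close, or fill a call up. It gives the time, the measured TCP pose, the force, the opening and the grip force at its end, in the units of the state.
- r.state(): the state, without advancing time (a new reading comes with each control period).
- r.camera(name): name is "scene" or "side" or "wrist"; returns a dict with "pixels" (480x640x3 uint8, red, green, blue), "depth" (480x640 float32, m along the optical axis (not along the pixel's ray), 0 where there is no reading), "mtx" (3x3 intrinsics, pixels), "R" (3x3) and "t" (3): a world point X has camera coordinates R X + t; the wrist camera has in their place "T_tool_cam" (4x4, takes a point from camera to tool coordinates, whose origin is the TCP and whose axes are the flange's). Camera axes: x right, y down, z forward; pixel columns grow to the right and rows downward; lengths in m; the calibration is good to about 2 mm. A picture is of the moment at which its call begins: read the wrist's pose just before it.
- r.sign_off(): hands the job in; it is judged then, once.
The state is a dict: "clock": time; "q": joint angles; "qd": joint speeds; "joint_efforts": joint torques, N m; "eef_pos": TCP position; "tool_rot": TCP orientation; "contact_force": force on the tool from outside, world axes, zero at the start; "torque": the same for the moment, N m; "gripper_width": opening from 0.0 (shut) to 1.0 (fully open); "gripper_force": force on a finger pad.
Only numpy, scipy, OpenCV 4.12 (cv2) and the standard library are available. Lean on these libraries where they do the work, as an engineer would, in place of code of your own. Each camera call takes 0.05 s, during which the arm holds its last target. There are 200 camera calls.

### The job

Give the stone elephant on the dusting stand a burst of air: on the valve block with the orange-knobbed lever, tilt that lever well over towards the green dot on its own block, keep it there for at least a second, then let go so that it springs back upright. Do not tilt it towards the red dot, and leave the blue-knobbed lever and the elephant alone.

Things in the scene. Friction and masses are not known exactly. Their poses are not given: they have to be found in the camera images.
- air_valve: The valve block to use: fixed aluminium block, 130 (its x) x 60 (its y) x 35 mm high, with an upright orange-knobbed lever in the middle. Origin: centre of its underside, on the bench; z up; it may face any way. On its top a green dot (28 mm) lies at x = +48 mm, a red dot at x = -48 mm. When upright, the centre of the lever's 34 mm ball knob is 120 mm above the origin.
- air_lever (a joint): Tilt of the orange-knobbed lever, rad: 0 upright (spring-centred), + towards green, - towards red, stops at +-0.45. It pivots about the block's y axis 35 mm above the origin, 85 mm below the knob's centre; stem 12 mm thick, boot on its lowest 20 mm. Takes about 4 N at the knob at full tilt; let go, it comes upright in about 0.5 s without swinging past.
- blue_lever (a joint): Tilt of the bystander lever in rad, 0 upright: the same kind of block and lever, but with a blue ball knob. The two blocks stand at least 180 mm apart (centre to centre), and either may be the left one.
- elephant: Grey stone elephant, about 155 long x 66 wide x 105 mm high, standing loose on a wooden stand (220 x 190 x 20 mm, with a bent air pipe and brass nozzle 185 mm high at its left side) at the left of the bench, at least 200 mm from either valve block's centre. Origin: under its feet, x towards its trunk.

How it is judged (in metres and radians):
On the way:
1. the orange-knobbed lever is held tilted at least 0.28 rad (16 degrees) towards its green dot for 0.8 s (value of joint air_lever above 0.28 rad), for 0.8 s.
At the end, for the whole second after the job is handed in: Both levers stand upright (within 0.08 rad) and at rest, and the elephant stands upright (within 10 degrees) where it was (within 20 mm) (value of joint air_lever between -0.08 and 0.08 rad and velocity of joint air_lever between -0.1 and 0.1 rad/s and value of joint blue_lever between -0.08 and 0.08 rad and distance of elephant from where it was at the start of the episode below 0.02 m and angle between elephant's own z axis and vertical below 0.17 rad); the robot touches nothing.
It fails at once if the orange-knobbed lever is tilted more than 0.17 rad (10 degrees) towards its red dot (value of joint air_lever below -0.17 rad).
It fails at once if the blue-knobbed lever is tilted more than 0.17 rad (10 degrees) (value of joint blue_lever above 0.17 rad or value of joint blue_lever below -0.17 rad).
It fails at once if the elephant is moved more than 20 mm or tipped (distance of elephant from where it was at the start of the episode above 0.02 m or angle between elephant's own z axis and vertical above 0.3 rad).
It also fails if it takes over 34 s, if anything falls off the work surface, if the arm or the gripper's body presses on something with over 40 N, if the wrist force passes 120 N, or if a joint passes its speed limit or range.

## Working session

There is one attempt and no reset: what is moved stays moved. The work goes in short steps, Python scripts to look and compute and a tool call to move; the robot and the scene stay as the last step left them, time stands still between calls to the robot, and variables do not carry over. Pictures are saved under pics/ and viewed, at most 10 in all, crops included, and the job is handed in when it is done.

Besides the shell and the picture viewer there is one more tool, called after "Call:" by a JSON object that holds its "api" and its "payload", one argument or row to a line. step_arm: Moves the arm, as the interface text tells. Its arguments: {"type":"object","properties":{"targets":{"type":"array"},"gripper":{"type":"number"},"newtons":{"type":"number"}},"required":["targets"]}

```bash
mkdir -p pics; cat > h.py <<'E'
import numpy as np, cv2
from cell import r
def pts(c):
    d=c["depth"]; v,u=np.indices(d.shape); K=c["mtx"]
    P=np.stack([(u-K[0,2])/K[0,0]*d,(v-K[1,2])/K[1,1]*d,d],-1)
    return (P-c["t"])@c["R"]   # R^T (P-t)
E
python3 - <<'E'
from h import *
print(r.state())
for n in("scene","side"):
    c=r.camera(n); cv2.imwrite(f"pics/{n}.png",c["pixels"][...,::-1]); np.savez(n,**{k:v for k,v in c.items() if not isinstance(v,str)})
    W=pts(c); h=cv2.cvtColor(c["pixels"],cv2.COLOR_RGB2HSV)
    for nm,lo,hi in(("orange",8,20),("green",45,85),("blue",100,125),("red",0,5)):
        m=((h[...,0]>=lo)&(h[...,0]<=hi)&(h[...,1]>140)&(h[...,2]>60)).astype(np.uint8)
        k,l,s,ce=cv2.connectedComponentsWithStats(m)
        for i in range(1,k):
            if s[i,4]>25:
                w=W[(l==i)&(c["depth"]>0)]; print(n,nm,s[i],ce[i].round(),np.median(w,0).round(3) if len(w) else None)
E
```

```text
{'clock': 0.0, 'q': array([-7.93424713e+01,  1.48583821e+01,  8.80116529e+01, -6.40796404e-04,
        7.72338091e+01, -1.16211962e+01]), 'qd': array([ 0.01653512, -0.05213368, -0.01032433, -0.05124014, -0.04536666,
        0.04112234]), 'joint_efforts': array([-6.79601708e-04, -4.46037018e+01, -2.90571409e+01, -4.26418601e-04,
        1.16356165e-02,  1.32916824e-06]), 'eef_pos': array([ 0.20840807, -0.50837081,  0.20727894]), 'tool_rot': array([-1.79898159e+02, -2.03064778e-02,  2.22788490e+01]), 'contact_force': array([-0.20073885, -0.21742541,  0.3055133 ]), 'torque': array([-0.0182282 ,  0.04266317, -0.0681883 ]), 'gripper_force': 0.0, 'gripper_width': 0.9971234716034075}
scene orange [594   1  37  33 455] [615.  14.] [-0.129  1.625 -0.291]
scene orange [ 67 282  25  21 410] [ 79. 292.] [ 0.49  -0.331  0.132]
scene green [302 272  13  11  99] [308. 277.] [0.569 0.016 0.039]
scene green [ 92 288   6  11  41] [ 94. 293.] [ 0.439 -0.335  0.04 ]
scene blue [296 220  17  18 251] [304. 228.] [0.528 0.029 0.133]
scene red [ 600   41   40   61 1583] [624.  75.] [0.463 0.783 0.137]
scene
[... 846 characters left out ...]
] [287. 411.] [ 0.483 -0.34   0.13 ]
side orange [300 423  13   5  39] [306. 425.] [ 0.506 -0.288  0.022]
side orange [254 431  12   6  40] [260. 433.] [ 0.446 -0.298  0.023]
side orange [314 477  10   3  27] [319. 478.] [ 0.518 -0.36   0.023]
side green [327 258  14  10 114] [334. 263.] [0.566 0.018 0.038]
side green [238 449  22  22 386] [248. 460.] [ 0.435 -0.342  0.038]
side blue [299 210  18  20 282] [308. 219.] [0.521 0.022 0.129]
side red [ 264    8  100   77 5141] [311.  47.] [0.566 0.885 0.154]
side red [256  74  15   7  26] [263.  77.] [0.425 0.782 0.095]
side red [275 249  14  10 119] [282. 254.] [0.476 0.046 0.038]
side red [317 434  22  21 373] [327. 444.] [ 0.53  -0.326  0.038]
```

View pics/scene.png

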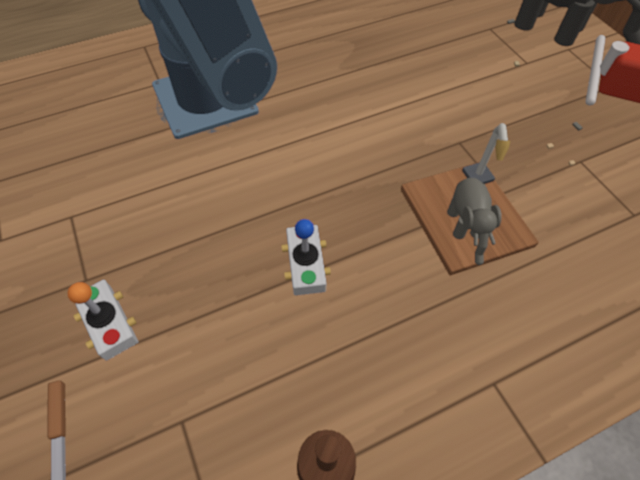

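View pics/side.png

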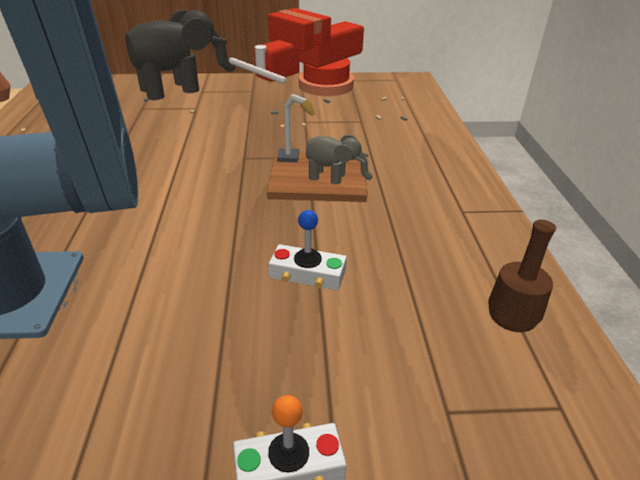

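The scene picture shows the orange lever at left (knob 79,292), with its green dot (94,293) on the robot side and its red dot at (111,336). The blue lever (304,228) and the elephant are well clear. The side picture agrees: knob (287,411), green (248,460), red (327,444). That puts the block centre at about (0.4825, -0.334), with green towards heading 189.6°. I'll shut the fingers, turn +0.222 rad, come down on the red side and push along tool -x.

Call:
{"api": "step_arm", "payload": {
  "targets": [
    [0, 0, 0, 0.111],
    [0, 0, 0, 0.111],
    [2.5, -0.9, 0, 0],
    [2.5, -0.9, 0, 0],
    [2.5, -0.9, 0, 0],
    [2.5, -0.9, 0, 0],
    [2.5, -0.9, 0, 0],
    [2.5, -0.9, 0, 0],
    [2.5, -0.9, 0, 0],
    [2.5, -0.9, 0, 0]
  ],
  "gripper": 1,
  "newtons": 40
}}

```text
clock: 0.93
eef_pos: [0.3947, -0.4037, 0.2077]
tool_rot: [-180.0, 0.0, 9.6]
contact_force: [0.5, -0.2, 0.4]
gripper_width: 0.001
gripper_force: 0.0
```

Call:
{"api": "step_arm", "payload": {
  "targets": [
    [2.5, -0.9, 0, 0],
    [2.5, -0.9, 0, 0],
    [2.5, -0.9, 0, 0],
    [2.5, -0.9, 0, 0],
    [2.5, -0.9, 0, 0],
    [2.5, -0.9, 0, 0],
    [0.5, 0, 0, 0],
    [0, 0, 0, 0],
    [0, 0, 0, 0],
    [0, 0, 0, 0]
  ]
}}

```text
clock: 1.77
eef_pos: [0.5367, -0.3263, 0.2078]
tool_rot: [-180.0, 0.1, 9.5]
contact_force: [-0.9, 0.2, 0.6]
gripper_width: -0.001
gripper_force: 0.0
```

Call:
{"api": "step_arm", "payload": {
  "targets": [
    [0, 0, 1.5, 0],
    [0, 0, 1.5, 0],
    [0, 0, 1.5, 0],
    [0, 0, 1.5, 0],
    [0, 0, 1.5, 0],
    [0, 0, 1.5, 0],
    [0, 0, 1.5, 0],
    [0, 0, 0, 0],
    [0, 0, 0, 0],
    [0, 0, 0, 0]
  ]
}}

```text
clock: 2.6
eef_pos: [0.5375, -0.3267, 0.1042]
tool_rot: [179.9, -0.0, 9.5]
contact_force: [-0.1, 0.3, -0.3]
gripper_width: 0.005
gripper_force: 0.0
```

```bash
python3 - <<'E'
from h import *
c=r.camera("side"); cv2.imwrite("pics/s2.png",cv2.resize(c["pixels"][330:480,180:420,::-1],None,fx=3,fy=3))
E
```

```text
(no output)
```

View pics/s2.png

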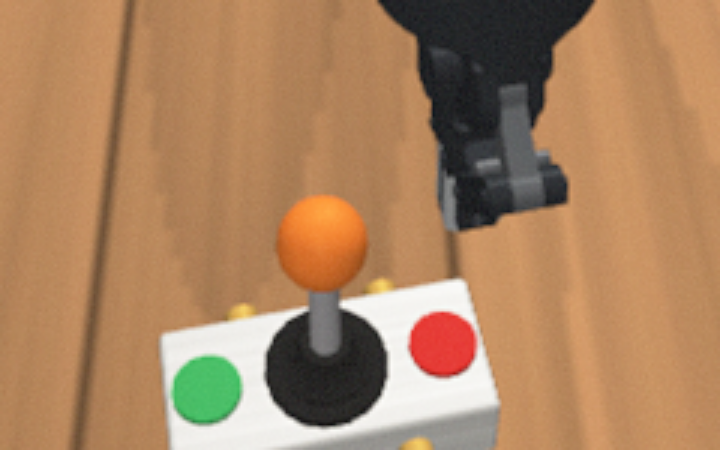

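The fingers are on the red side, right of the knob. The tip (crop 460,230) looks a little high or far compared with the knob (322,242), so I'll check with depth.

```bash
python3 - <<'E'
from h import *
s=r.state(); c=r.camera("side"); W=pts(c); K=c["mtx"]
def pr(X):
    p=K@(c["R"]@np.array(X)+c["t"]); return ((p[:2]/p[2]-[180,330])*3).round()
print(s["eef_pos"],pr(s["eef_pos"]),"knob",pr([.4825,-.334,.12]))
h=cv2.cvtColor(c["pixels"],cv2.COLOR_RGB2HSV)
o=(h[...,0]>=8)&(h[...,0]<=20)&(h[...,1]>200)&(W[...,2]>.1)&(W[...,1]<-.28)&(c["depth"]>0)
w=W[o]; A=np.c_[2*w,np.ones(len(w))]; print("sphere",np.linalg.lstsq(A,(w**2).sum(1),rcond=None)[0][:3])
a=np.array([.986,.167]);b=np.array([.167,-.986])
m=(W[...,2]>.09)&(W[...,2]<.16)&(W[...,0]>.51)&(W[...,0]<.6)&(W[...,1]<-.27)&(W[...,1]>-.4)
d=W[m]-s["eef_pos"]; print(len(d),np.percentile(d[:,:2]@a,[2,50,98]).round(3),np.percentile(d[:,:2]@b,[2,50,98]).round(3),np.percentile(W[m][:,2],[2,98]))
E
```

```text
[ 0.53785361 -0.32673753  0.10446935] [467. 247.] knob [320. 245.]
sphere [ 0.48322194 -0.33395657  0.1208055 ]
181 [-0.011 -0.009  0.006] [-0.005  0.007  0.015] [0.13032563 0.15831586]
```

The knob's sphere fit gives (0.483, -0.334, 0.121), as expected. The fingertips may end a bit higher than the TCP, so I'll lower 1.5 cm and then push.

Call:
{"api": "step_arm", "payload": {
  "targets": [
    [0, 0, 0.75, 0],
    [0, 0, 0.75, 0],
    [-0.5, 0, 0, 0],
    [-0.5, 0, 0, 0],
    [-0.5, 0, 0, 0],
    [-0.5, 0, 0, 0],
    [-0.5, 0, 0, 0],
    [-0.5, 0, 0, 0],
    [-0.5, 0, 0, 0],
    [0, 0, 0, 0]
  ]
}}

```text
clock: 3.53
eef_pos: [0.5025, -0.3319, 0.0885]
tool_rot: [180.0, -0.0, 9.5]
contact_force: [1.3, -0.2, 1.4]
gripper_width: -0.004
gripper_force: 0.4
```

Call:
{"api": "step_arm", "payload": {
  "targets": [
    [-0.4, 0, 0, 0],
    [-0.4, 0, 0, 0],
    [-0.4, 0, 0, 0],
    [-0.4, 0, 0, 0],
    [-0.4, 0, 0, 0],
    [-0.3, 0, 0, 0],
    [0, 0, 0, 0],
    [0, 0, 0, 0],
    [0, 0, 0, 0],
    [0, 0, 0, 0]
  ]
}}

```text
clock: 4.37
eef_pos: [0.4806, -0.3353, 0.088]
tool_rot: [-180.0, -0.0, 9.6]
contact_force: [3.7, -0.1, -2.3]
gripper_width: -0.0
gripper_force: 1.9
```

```bash
python3 - <<'E'
from h import *
c=r.camera("side"); W=pts(c); cv2.imwrite("pics/s3.png",cv2.resize(c["pixels"][330:480,180:420,::-1],None,fx=3,fy=3))
h=cv2.cvtColor(c["pixels"],cv2.COLOR_RGB2HSV)
o=(h[...,0]>=8)&(h[...,0]<=20)&(h[...,1]>200)&(W[...,2]>.09)&(W[...,1]<-.28)&(c["depth"]>0)
w=W[o]; A=np.c_[2*w,np.ones(len(w))]; p=np.linalg.lstsq(A,(w**2).sum(1),rcond=None)[0][:3]
print(p, "tilt",np.arctan2(-(p[:2]-[.4832,-.334])@[.986,.167],p[2]-.036)); print(r.state()["contact_force"])
E
```

```text
[ 0.45287229 -0.33896612  0.11528692] tilt 0.36978054491545537
[ 4.70715901  0.1443418  -1.97612287]
```

View pics/s3.png

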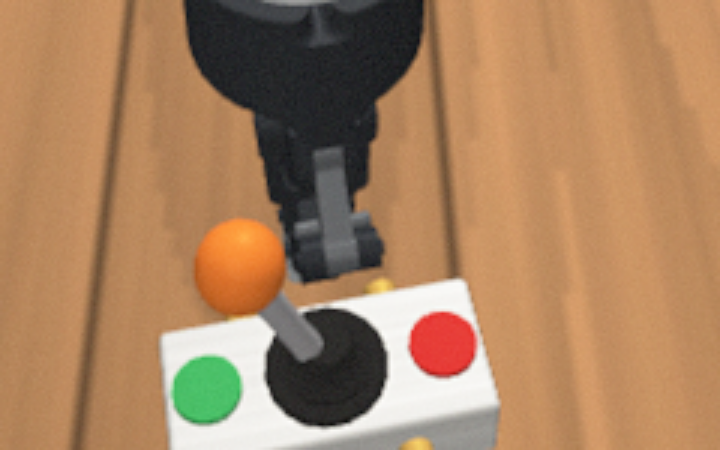

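The knob (crop 240,265) is tilted about 0.37 rad towards green and the pads are bearing on it. I'll hold for about 1.7 s, then back off along +x and rise.

Call:
{"api": "step_arm", "payload": {
  "targets": [
    [0, 0, 0, 0],
    [0, 0, 0, 0],
    [0, 0, 0, 0],
    [0, 0, 0, 0],
    [0, 0, 0, 0],
    [0, 0, 0, 0],
    [0, 0, 0, 0],
    [0, 0, 0, 0],
    [0, 0, 0, 0],
    [0, 0, 0, 0]
  ]
}}

```text
clock: 5.25
eef_pos: [0.4804, -0.3354, 0.0881]
tool_rot: [-180.0, 0.0, 9.6]
contact_force: [3.8, 0.1, -3.5]
gripper_width: -0.003
gripper_force: 2.0
```

Call:
{"api": "step_arm", "payload": {
  "targets": [
    [0, 0, 0, 0],
    [0, 0, 0, 0],
    [0, 0, 0, 0],
    [0, 0, 0, 0],
    [0, 0, 0, 0],
    [0, 0, 0, 0],
    [0, 0, 0, 0],
    [0, 0, 0, 0],
    [0, 0, 0, 0],
    [0, 0, 0, 0]
  ]
}}

```text
clock: 6.08
eef_pos: [0.4805, -0.3354, 0.0881]
tool_rot: [-180.0, 0.0, 9.6]
contact_force: [4.0, 0.1, -3.2]
gripper_width: 0.0
gripper_force: 2.0
```

Call:
{"api": "step_arm", "payload": {
  "targets": [
    [0.5, 0, 0, 0],
    [0.5, 0, 0, 0],
    [0.5, 0, 0, 0],
    [0.6, 0, 0, 0],
    [0.7, 0, 0, 0],
    [0.8, 0, 0, 0],
    [0.8, 0, 0, 0],
    [0.8, 0, 0, 0],
    [0.8, 0, 0, 0],
    [0.5, 0, 0, 0]
  ]
}}

```text
clock: 6.92
eef_pos: [0.5457, -0.3243, 0.088]
tool_rot: [-180.0, -0.0, 9.6]
contact_force: [0.2, -0.5, 0.4]
gripper_width: 0.0
gripper_force: 0.0
```

Call:
{"api": "step_arm", "payload": {
  "targets": [
    [0, 0, -1.5, 0],
    [0, 0, -1.5, 0],
    [0, 0, -1.5, 0],
    [0, 0, -1.5, 0],
    [0, 0, -1.5, 0],
    [0, 0, -1.5, 0],
    [0, 0, -1.5, 0],
    [0, 0, 0, 0],
    [0, 0, 0, 0],
    [0, 0, 0, 0]
  ]
}}

```text
clock: 7.75
eef_pos: [0.5443, -0.3242, 0.1921]
tool_rot: [-179.9, 0.1, 9.6]
contact_force: [-0.3, 1.0, -0.7]
gripper_width: 0.001
gripper_force: 0.0
```

```bash
python3 - <<'E'
from h import *
c=r.camera("side"); W=pts(c); cv2.imwrite("pics/s4.png",c["pixels"][...,::-1])
h=cv2.cvtColor(c["pixels"],cv2.COLOR_RGB2HSV)
o=(h[...,0]>=8)&(h[...,0]<=20)&(h[...,1]>200)&(W[...,2]>.1)&(W[...,1]<-.28)&(c["depth"]>0)
w=W[o]; A=np.c_[2*w,np.ones(len(w))]; print(np.linalg.lstsq(A,(w**2).sum(1),rcond=None)[0][:3])
E
```

```text
[ 0.48267096 -0.33408005  0.12112011]
```

View pics/s4.png

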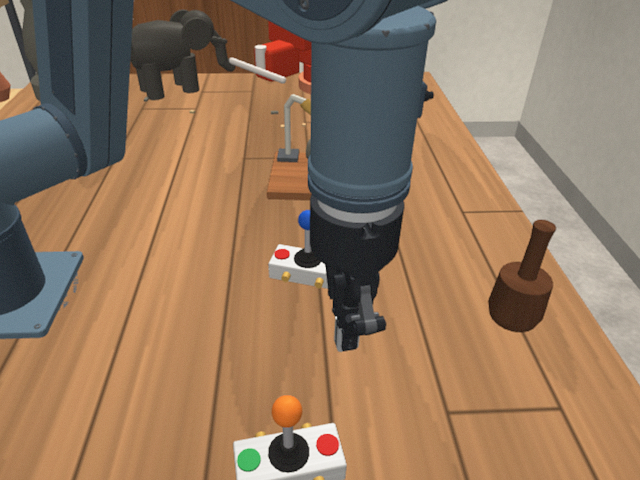

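The orange lever (287,411) is upright again, the blue one (307,219) hasn't moved, and the gripper is clear of everything.

```bash
python3 -c "
from cell import r
print(r.sign_off())"
```

```text
the job is handed in; nothing more can be done
None
```

I tilted the orange lever about 0.37 rad towards green, held it there for about 1.7 s and let it spring back upright. The blue lever and the elephant were not touched, and the job was handed in with no verdict shown.

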